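# Roll the dowel onto the mat's marked line

### The job

Line the wooden dowel up for masking: with the fingertips, push its upper part sideways so that it rolls over the cutting mat to the drawn black line, and leave it lying still along that line, centred over it, with the line showing past both of its ends. Only roll it by pushing: do not pick it up or slide it into place. Leave the pots, bottles, bust, can and cup where they stand.

Things in the scene. Friction and masses are not known exactly. Their poses are not given: they have to be found in the camera images.
- dowel: light-wood dowel lying, 28 mm diameter, 130 mm long, 60 g. Origin at its centre, 17 mm above the table; x along its length; y, z turn as it rolls. Starts 85-125 mm either side of the line, nearly parallel to it (0.06 rad). Lacquered (friction about 0.35): pushed from the side at or above axis height it rolls; it stops at once after a slow push (10 mm/s), but a knock sends it on 10-20 mm
- mat: pale green cutting mat fixed to the table, 320 mm along its x, 440 mm along its y, 3 mm thick, with paint specks. Origin at the centre of its underside; z up. The black line drawn on it is 5 mm wide and 220 mm long, runs along the mat's x and is centred on the origin
- pot: grey paint pot with white lid standing on the mat on the other side of the line from the dowel, 41 mm widest diameter, 45 mm tall; origin at the centre of its underside. Its wall is at least 60 mm from the line. Not to be disturbed
- dropper_far: cream dropper bottle standing on the mat about 130 mm from the mat's centre toward its +x edge, 25 mm diameter, 84 mm tall; origin at the centre of its underside. Not to be disturbed
- pot_far: small ochre paint pot standing on the mat about 130 mm from the mat's centre toward its +x edge, 36 mm diameter, 38 mm tall; origin at the centre of its underside. Not to be disturbed
- bust: brown figure on a 34 mm square wooden block standing on the mat about 135 mm from the mat's centre toward its -x edge, 86 mm tall; origin at the centre of its underside. Not to be disturbed
- dropper_near: blue-grey dropper bottle standing on the mat about 130 mm from the mat's centre toward its -x edge, 25 mm diameter, 84 mm tall; origin at the centre of its underside. Not to be disturbed
- can: drink can standing on the table to the right of the mat, 66 mm diameter, 115 mm tall; origin at the centre of its underside. Not to be disturbed
- cup: white ceramic cup standing on the table to the left of the mat, 76 mm diameter, 85 mm tall; origin at the centre of its underside. Not to be disturbed
Not all that is in view belongs to the job. Of the things that look like the dowel, the largest one is meant.

How it is judged:
On the way:
1. the dowel has rolled (not slid) at least about half a turn (angle between dowel's own z axis and vertical above 2.6 rad).
At the end, for the whole second after the job is handed in: The dowel lies on the mat at rest, its middle within 7 mm of the line's centre line and within 45 mm of the line's middle along it, its axis within 0.12 rad of the line's direction; on the way it has rolled at least half a turn (y of dowel in the frame of mat between -0.007 and 0.007 m and x of dowel in the frame of mat between -0.045 and 0.045 m and angle between the x axis of dowel and the x axis of mat, either way round below 0.12 rad and height (world z) of dowel between 0.013 and 0.021 m and linear speed of dowel below 0.01 m/s and angular speed of dowel below 0.5 rad/s); the robot touches nothing.
It fails at once if the dowel is lifted more than about 10 mm off the mat (height (world z) of dowel above 0.027 m).
It fails at once if a pot, bottle, the bust, the can or the cup is shifted more than 20 mm or tipped (distance of any of pot, dropper_far, pot_far, bust, dropper_near, can, cup from where it was at the start of the episode above 0.02 m or angle between any of pot, dropper_far, pot_far, bust, dropper_near, can, cup's own z axis and vertical above 0.5 rad).
It also fails if it takes over 40 s, if anything falls off the work surface, if the arm or the gripper's body presses on something with over 40 N, if the wrist force passes 120 N, or if a joint passes its speed limit or range.

### The arm

A 7-joint arm with a two-finger parallel gripper is mounted at the origin on the work surface. World frame = base frame: x ahead of the robot, y to its left, z up, the work surface at z = 0. Lengths are in m, angles in rad, forces in N, time in s.
With the tool pointing down it reaches from about 0.35 to 0.9 m from the base axis. Payload 19.9 kg.
Tool frame: the origin (TCP) lies at the very end of the fingers, on their centre line; the grasp point (between the pads) lies 19 mm behind it; z points along the fingers, y is the line along which they close (so a half turn about z gives the same grasp; the last joint's range is limited). The gripper opens to 94 mm and grips with 3 to 60 N. Pads are 16 mm wide; open, the fingers measure 119 mm over their backs; the gripper's body (75 mm by 177 mm) begins 78 mm behind the grasp point.
Start: joints at [1.256, 0.417, -0.01, 1.614, 0.005, 1.111, -0.053], TCP at [0.169, -0.602, 0.205] pointing down, gripper open.
Joint ranges: [-2.81, 2.81], [-0.39, 2.02], [-1.27, 1.25], [0.06, 2.57], [-1.19, 4.33], [0.19, 2], [-2.82, 2.82]. Speed limits (rad/s): [1.89, 1.89, 2.39, 2.39, 3.01, 3.01, 3.01].

### API

Orientations are given as a rotation vector (axis times angle).
In Python, from station import env gives the robot as it stands.
- The arm moves only by the tool send_rows, never from a script. Its argument "steps" is a list of rows, each a list of 7 numbers: the turn, a rotation vector about the tool's x, y, z in units of 6 degrees (1.0 is 6 degrees), then the shift along the tool's x, y, z in units of 40 mm (1.0 is 40 mm), then the finger opening in mm, from 0 to 94. In form: [[ax, ay, az, tx, ty, tz, fingers], ...]. A call has exactly 8 rows; each row is the pose to reach, as a shift and turn from the pose commanded when the call began, along the tool's axes at that moment; what a row does not reach only later rows make up. A row lasts 1/12 s, in which the tool goes at most 41.7 mm and 7.16 degrees, less where a joint would pass 70% of its speed; a pose out of reach is approached as far as the arm can. A call with a gripper value outside its range is refused whole. The fingers move at their own pace and stop on an object; the grip force is fixed at half the most. Time passes only in rows, so rows that repeat a pose let the fingers close, or fill a call up. It gives the time, the measured TCP pose, the force, the opening and the grip force at its end, in the units of the state.
- env.sense(): the state, without advancing time (a new reading comes with each control period).
- env.capture(name): name is "side" or "top" or "wrist"; returns the picture (480x640x3 uint8, red, green, blue); there is no depth.
- env.camera_model(name): a dict with "K" (3x3 intrinsics, pixels), "rvec" (rotation vector, rad) and "tvec" (3), from world to camera coordinates, as OpenCV has them. Camera axes: x right, y down, z forward; pixel columns grow to the right and rows downward; lengths in m; the calibration is good to about 2 mm. A picture is of the moment at which its call begins: read the wrist's pose just before it. camera_model takes no time and is no camera call; for the wrist camera it gives the pose at the moment of the call.
- env.hand_in(): hands the job in; it is judged then, once.
Trained networks look in the newest picture that a camera, given by its name, has taken for a name from the list of things; names that differ only in an ending like _2 or _b are one class to them, and where a whole thing is asked for, a point or a joint stands for the part that bears it (a point fixed in the world has none). Each returns a list of dicts, best first, with "p" (0 to 1); they miss things now and then, are a little off and sometimes report something else, mostly with a low value. They report only what shows in the picture. A call takes as long as a camera call. They do not tell look-alikes from the thing itself.
- env.masks_of(camera, thing): "region" (480x640 bool, what is visible of it) and "bbox" ([left, top, right, bottom] in pixels, round what is visible of it).
The state is a dict: "clock": time; "joint_positions": joint angles; "dq": joint speeds; "joint_efforts": joint torques, N m; "eef_pos": TCP position; "eef_rot": TCP orientation; "force": force on the tool from outside, world axes, zero at the start; "torque": the same for the moment, N m; "finger_gap": opening from 0.0 (shut) to 1.0 (fully open); "gripper_force": force on a finger pad.
Only numpy, scipy, OpenCV 4.12 (cv2) and the standard library are available. Lean on these libraries where they do the work, as an engineer would, in place of code of your own. Each camera call takes 0.05 s, during which the arm holds its last target. There are 200 camera calls.

## Working session

There is one attempt and no reset: what is moved stays moved. The work goes in short steps, Python scripts to look and compute and a tool call to move; the robot and the scene stay as the last step left them, time stands still between calls to the robot, and variables do not carry over. Pictures are saved under pics/ and viewed, at most 10 in all, crops included, and the job is handed in when it is done.

Besides the shell and the picture viewer there is one more tool, called after "Request:" by a JSON object that holds its "method" and its "body", one argument or row to a line. send_rows: Moves the arm, as the interface text tells. Its arguments: {"type":"object","properties":{"steps":{"type":"array","items":{"type":"array","items":{"type":"number"}}}},"required":["steps"]}

```bash
mkdir -p pics; cat > h.py <<'E'
import numpy as np, cv2
from station import env
def ray(cam,uv,z):
    m=env.camera_model(cam); K=np.array(m["K"],float);R=cv2.Rodrigues(np.array(m["rvec"],float))[0];t=np.array(m["tvec"],float)
    uv=np.atleast_2d(uv).astype(float)
    d=(np.linalg.inv(K)@np.c_[uv,np.ones(len(uv))].T).T@R
    c=-R.T@t
    return c+d*((z-c[2])/d[:,2])[:,None]
def save(img,n): cv2.imwrite(f"pics/{n}.png",cv2.cvtColor(img,cv2.COLOR_RGB2BGR))
E
python3 - <<'E'
from h import *
im=env.capture("top"); save(im,"top0"); 
for n in ["dowel","mat","pot","dropper_far","pot_far","bust","dropper_near","can","cup"]:
    for r in env.masks_of("top",n)[:3]:
        ys,xs=np.nonzero(r["region"]); c=[xs.mean(),ys.mean()]
        print(n,round(r["p"],2),np.round(r["bbox"]),np.round(ray("top",c,0.017)[0],3), len(xs))
s=env.sense();print(s["clock"],s["eef_pos"],s["eef_rot"],s["finger_gap"])
E
```

```text
dowel 0.72 [444. 241. 467. 265.] [ 0.549 -0.388  0.017] 222
dowel 0.71 [426. 202. 442. 227.] [ 0.663 -0.321  0.017] 174
dowel 0.57 [367. 220. 394. 266.] [ 0.576 -0.156  0.017] 437
mat 0.69 [260. 184. 431. 323.] [ 0.53  -0.04   0.017] 13896
pot 0.67 [303. 254. 318. 271.] [0.504 0.045 0.017] 127
dropper_far 0.38 [345. 195. 354. 208.] [ 0.692 -0.067  0.017] 77
dropper_near 0.46 [396. 274. 408. 286.] [ 0.458 -0.224  0.017] 83
can 0.62 [481. 210. 513. 236.] [ 0.642 -0.524  0.017] 692
cup 0.65 [139. 228. 173. 258.] [0.545 0.518 0.017] 692
0.5 [ 0.16896205 -0.60171175  0.20539385] [-3.11210161e+00 -4.28723606e-01  1.51323703e-04] 0.9988792913158693
```

View pics/top0.png

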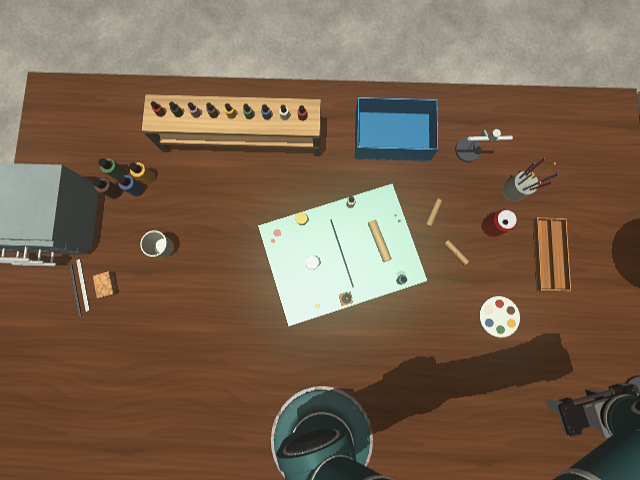

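The picture shows the mat at about (343,255), with the black line running from (332,220) to (352,287). The dowel candidates are the stick on the mat at (380,241), which is the largest, and two shorter sticks off the mat at (434,212) and (457,252). I choose the one on the mat and will check it in a crop.

```bash
cat >> h.py <<'E'
def fit(cam,mask,z):
    ys,xs=np.nonzero(mask)
    P=ray(cam,np.c_[xs,ys],z)[:,:2].astype(np.float32)
    (c,(w,h),a)=cv2.minAreaRect(P)
    b=cv2.fitLine(P,cv2.DIST_L2,0,.01,.01).ravel()
    d=b[:2]*np.sign(b[0])
    e=(P-P.mean(0))@d; n=(P-P.mean(0))@np.array([-d[1],d[0]])
    mid=P.mean(0)+d*(e.max()+e.min())/2
    return mid,np.arctan2(d[1],d[0]),e.max()-e.min(),n.max()-n.min()
def linemask(im,box):
    g=im.max(2); m=np.zeros(g.shape,bool); l,t,r,b=box
    m[t:b,l:r]=g[t:b,l:r]<130
    n,lab,st,_=cv2.connectedComponentsWithStats(m.astype(np.uint8))
    return lab==1+np.argmax(st[1:,4])
E
python3 - <<'E'
from h import *
im=cv2.cvtColor(cv2.imread("pics/top0.png"),cv2.COLOR_BGR2RGB)
L=fit("top",linemask(im,(322,212,364,289)),0.003); print("line",L)
env.capture("top")
r=[q for q in env.masks_of("top","dowel") if 360<q["bbox"][0]<400][0]
D=fit("top",r["region"],0.020); print("dowel",D)
for q in env.masks_of("top","dowel"): print(fit("top",q["region"],.01)[2:],q["bbox"])
m,a=L[0],L[1]; R=np.array([[np.cos(a),np.sin(a)],[-np.sin(a),np.cos(a)]])
print("in line frame dowel",R@(D[0]-m),D[1]-a)
for n,u in dict(dn=(402,280),bust=(346,298),df=(351,203),pf=(302,218),pot=(312,262)).items(): print(n,R@(ray("top",u,.03)[0,:2]-m))
save(cv2.resize(im[180:330,250:480],None,fx=3.4,fy=3.4,interpolation=2),"crop0")
E
```

```text
line (array([ 0.56428903, -0.03425289], dtype=float32), np.float32(0.3422208), np.float32(0.15245327), np.float32(0.0029247687))
dowel (array([ 0.5766556 , -0.15547402], dtype=float32), np.float32(0.39005098), np.float32(0.1310365), np.float32(0.028869782))
(np.float32(0.09618315), np.float32(0.022132901)) [422.4, 198.2, 442.4, 226.0]
(np.float32(0.13203119), np.float32(0.029088946)) [367.6, 220.6, 390.6, 263.1]
(np.float32(0.08881801), np.float32(0.020301763)) [444.2, 240.7, 467.1, 264.2]
in line frame dowel [-0.02902991 -0.11834171] 0.047830164
dn [-0.16600981 -0.14246562]
bust [-0.16484458  0.03209129]
df [ 0.1026232 -0.0732608]
pf [0.10418192 0.08299524]
pot [-0.03272875  0.09489628]
```

View pics/crop0.png

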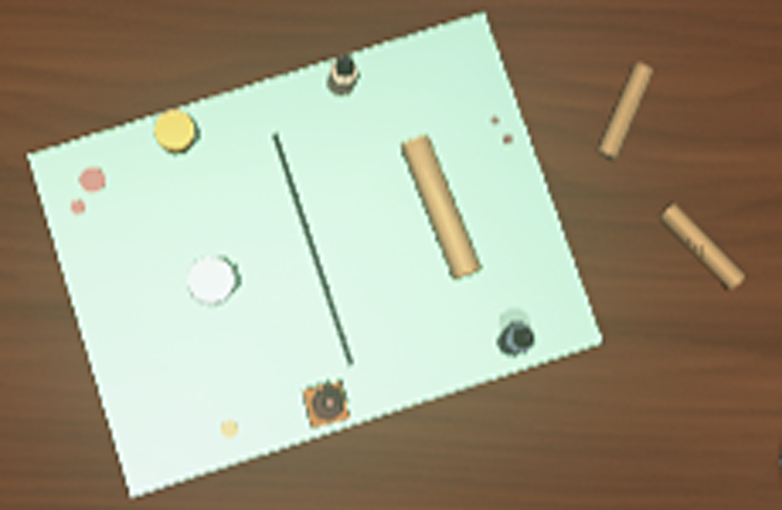

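The crop shows the stick on the mat at crop pixel (440,207). It is plain and the largest, measured at 131 × 29 mm, so it is the dowel. The other two, at (625,110) and (703,247), are shorter. The line mask caught only part of the line, so I'll redo it.

```bash
sed -i 's/<130/<165/' h.py; python3 - <<'E'
from h import *
im=cv2.cvtColor(cv2.imread("pics/top0.png"),cv2.COLOR_BGR2RGB)
L=fit("top",linemask(im,(322,214,364,288)),0.003); print("line",L)
r=ray("top",[(330.9,219.4),(353.2,287)],.003);print(r,r.mean(0))
mk=max(env.masks_of("top","mat"),key=lambda q:q["p"])["region"]
ys,xs=np.nonzero(mk);P=ray("top",np.c_[xs,ys],.003)[:,:2].astype(np.float32);print("mat",cv2.minAreaRect(P))
D=np.array([.5767,-.1555])
m,a=L[0],L[1]; R=np.array([[np.cos(a),np.sin(a)],[-np.sin(a),np.cos(a)]])
print("in line frame dowel",R@(D-m),.390-a)
for n,u in dict(dn=(402,280),bust=(346,298),df=(351,203),pf=(302,218),pot=(312,262)).items(): print(n,R@(ray("top",u,.03)[0,:2]-m))
E
```

```text
line (array([ 0.53593886, -0.04409724], dtype=float32), np.float32(0.34018767), np.float32(0.21437332), np.float32(0.0042540915))
[[ 0.63827229 -0.00913763  0.003     ]
 [ 0.43234348 -0.08173101  0.003     ]] [ 0.53530789 -0.04543432  0.003     ]
mat ((0.5376209616661072, -0.042850494384765625), (0.32258716225624084, 0.4434055685997009), 19.600858688354492)
in line frame dowel [ 0.00125411 -0.11861902] 0.049812317
dn [-0.13570962 -0.1429821 ]
bust [-0.13489929  0.03157682]
df [ 0.13278212 -0.07323125]
pf [0.13402315 0.08302764]
pot [-0.00291143  0.0946503 ]
```

```bash
cat >> h.py <<'E'
from scipy.spatial.transform import Rotation as Ro
M=np.array([.536,-.0445]); A=.341
def W(x,y): return M+np.array([x*np.cos(A)-y*np.sin(A), x*np.sin(A)+y*np.cos(A)])
def L2(p): 
    d=np.asarray(p)[:2]-M; return np.array([d[0]*np.cos(A)+d[1]*np.sin(A), -d[0]*np.sin(A)+d[1]*np.cos(A)])
def plan(x,y,z,yaw=0):
    s=env.sense(); R0=Ro.from_rotvec(s["eef_rot"]); best=None
    for sg in (1,-1):
        yy=sg*np.array([np.cos(A+yaw),np.sin(A+yaw),0]); zz=np.array([0,0,-1.]); T=np.c_[np.cross(yy,zz),yy,zz]
        r=(R0.inv()*Ro.from_matrix(T)).as_rotvec()
        if best is None or np.linalg.norm(r)<np.linalg.norm(best): best=r
    t=R0.inv().apply(np.r_[W(x,y),z]-s["eef_pos"])
    print("clk",s["clock"],"L",L2(s["eef_pos"]),s["eef_pos"],"turn",np.round(np.degrees(best)/6,3),"shift",np.round(t/.04,3))
E
python3 - <<'E'
from h import *
plan(0.001,-.166,.2); print(Ro.from_rotvec(env.sense()["eef_rot"]).as_matrix().round(2))
E
```

```text
clk 0.7 L [-0.53219788 -0.40240526] [ 0.16902196 -0.60171781  0.20546445] turn [ 0.     0.    14.359] shift [12.903 -6.792  0.136]
[[ 0.96  0.27 -0.  ]
 [ 0.27 -0.96  0.  ]
 [-0.   -0.   -1.  ]]
```

Request:
{"method": "send_rows", "body": {
  "steps": [
    [0, 0, -1, 0.8, -0.42, 0, 80],
    [0, 0, -2, 1.6, -0.84, 0, 80],
    [0, 0, -3, 2.4, -1.26, 0, 80],
    [0, 0, -4, 3.2, -1.7, 0, 80],
    [0, 0, -5, 4, -2.1, 0, 80],
    [0, 0, -6, 4.8, -2.5, 0, 80],
    [0, 0, -7, 5.6, -2.9, 0, 80],
    [0, 0, -8, 6.4, -3.4, 0, 80]
  ]
}}

```text
clock: 1.37
eef_pos: [0.3798, -0.4006, 0.2056]
eef_rot: [2.664, 1.664, -0.0]
force: [1.2, -0.2, -0.1]
finger_gap: 0.851
gripper_force: 0.0
```

```bash
python3 - <<'E'
from h import *
plan(0.001,-.166,.15);print(env.sense()["joint_positions"])
E
```

```text
clk 1.3667 L [-0.26634344 -0.28336455] [ 0.37975794 -0.40062177  0.20562733] turn [ 3.000e-03  4.000e-03 -7.597e+00] shift [6.828 2.582 1.39 ]
[ 0.99144976  0.30022042 -0.28420213  1.79016556  0.09518526  1.06400891
  0.21852997]
```

Request:
{"method": "send_rows", "body": {
  "steps": [
    [0, 0, -1, 0.9, 0.34, 0, 80],
    [0, 0, -2, 1.8, 0.68, 0, 80],
    [0, 0, -3, 2.7, 1.02, 0.2, 80],
    [0, 0, -4, 3.6, 1.36, 0.4, 80],
    [0, 0, -5, 4.5, 1.7, 0.6, 80],
    [0, 0, -6, 5.4, 2.0, 0.9, 80],
    [0, 0, -7, 6.2, 2.3, 1.2, 80],
    [0, 0, -7.6, 6.83, 2.58, 1.4, 80]
  ]
}}

```text
clock: 2.03
eef_pos: [0.5936, -0.1997, 0.1485]
eef_rot: [-1.808, -2.568, -0.001]
force: [1.0, -0.4, -0.1]
finger_gap: 0.852
gripper_force: 0.0
```

```bash
python3 - <<'E'
from h import *
plan(0.001,-.166,.019);print(env.sense()["joint_positions"])
im=env.capture("wrist"); save(im,"w1")
for c in ["wrist"]:
    for q in env.masks_of(c,"dowel"):
        f=fit(c,q["region"],.02); print(q["p"],q["bbox"],L2(f[0]),f[1]-A,f[2:])
E
```

```text
clk 2.0333 L [ 0.00239941 -0.16550025] [ 0.59360945 -0.19966843  0.14847918] turn [ 0.001 -0.009  0.031] shift [-0.015 -0.035  3.237]
[ 0.64444512  0.52415023 -0.50241976  1.6498322   0.28203593  1.04098178
  0.39914716]
0.83 [220.1, 378.3, 262.2, 392.3] [-0.07707061 -0.30780905] 0.18856892 (np.float32(0.03993426), np.float32(0.016041921))
0.69 [314.5, 350.4, 382.2, 391.9] [ 0.02447161 -0.29407752] -0.68532646 (np.float32(0.071486466), np.float32(0.022433564))
0.57 [244.2, 164.1, 407.1, 206.4] [ 0.00064532 -0.11964659] 0.046927184 (np.float32(0.13433322), np.float32(0.02819891))
```

View pics/w1.png

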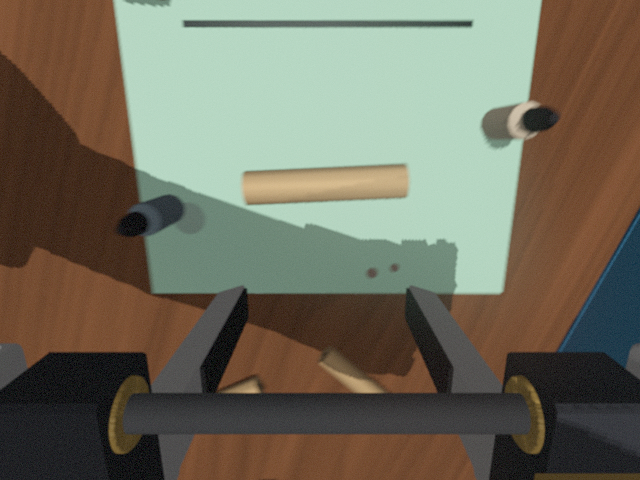

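The dowel is at (325,184), clear of the fingertips. The line is at row 23 and nearly level. I'll descend behind the dowel.

Request:
{"method": "send_rows", "body": {
  "steps": [
    [0, 0, 0, 0, 0, 0.6, 80],
    [0, 0, 0, 0, 0, 1.2, 80],
    [0, 0, 0, 0, 0, 1.8, 80],
    [0, 0, 0, 0, 0, 2.3, 80],
    [0, 0, 0, 0, 0, 2.7, 80],
    [0, 0, 0, 0, 0, 3.0, 80],
    [0, 0, 0, 0, 0, 3.17, 80],
    [0, 0, 0, 0, 0, 3.24, 80]
  ]
}}

```text
clock: 2.8
eef_pos: [0.5919, -0.2027, 0.0192]
eef_rot: [-1.818, -2.561, 0.0]
force: [-0.4, 0.2, -0.6]
finger_gap: 0.853
gripper_force: 0.0
```

```bash
cat >> h.py <<'E'
def look(n):
    plan(0.001,0,.019)
    im=env.capture("wrist"); save(im,n)
    D=None
    for q in env.masks_of("wrist","dowel"):
        f=fit("wrist",q["region"],.02); l=L2(f[0])
        if abs(l[0])<.08 and -.2<l[1]<.1: print("dowel",q["p"],q["bbox"],l,f[1]-A,f[2:])
E
python3 - <<'E'
from h import *
look("w2")
im=cv2.imread("pics/w2.png"); K=env.camera_model("wrist")
for x in (-.1,0,.1):
    p=np.r_[W(x,0),.003]; print(x,cv2.projectPoints(p[None],np.array(K["rvec"],float),np.array(K["tvec"],float),np.array(K["K"],float),None)[0].ravel())
E
```

```text
clk 2.8 L [-0.00019345 -0.16774734] [ 0.59191738 -0.20265327  0.01919342] turn [-0.007 -0.004 -0.048] shift [4.194 0.009 0.007]
dowel 0.87 [181.8, 175.3, 472.0, 247.5] [-2.10909560e-05 -1.21508666e-01] 0.04576677 (np.float32(0.1391973), np.float32(0.02879914))
-0.1 [ 93.80621923 -71.96979979]
0 [324.65282142 -73.31480934]
0.1 [556.01574125 -74.66282718]
```

View pics/w2.png

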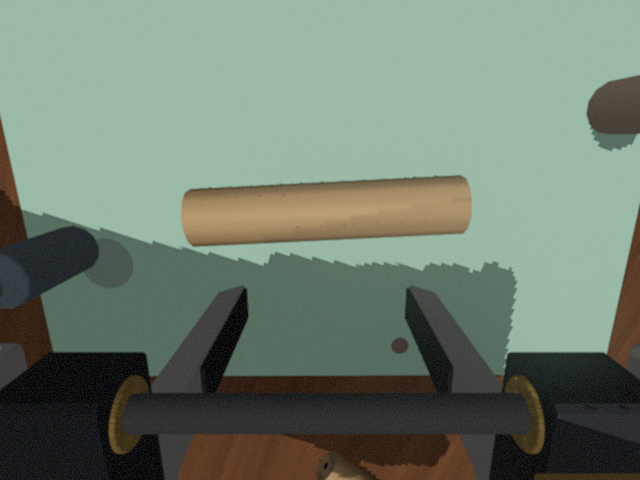

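The picture shows the dowel from (182,215) to (470,205), with both fingertips, at (240,290) and (412,290), behind it. I'll push forward.

Request:
{"method": "send_rows", "body": {
  "steps": [
    [0, 0, -0.02, 0.08, 0, 0, 80],
    [0, 0, -0.05, 0.16, 0, 0, 80],
    [0, 0, -0.05, 0.24, 0, 0, 80],
    [0, 0, -0.05, 0.31, 0, 0, 80],
    [0, 0, -0.05, 0.37, 0, 0, 80],
    [0, 0, -0.05, 0.42, 0, 0, 80],
    [0, 0, -0.05, 0.46, 0, 0, 80],
    [0, 0, -0.05, 0.5, 0, 0, 80]
  ]
}}

```text
clock: 3.57
eef_pos: [0.5856, -0.1834, 0.0199]
eef_rot: [-1.811, -2.567, 0.0]
force: [0.3, -0.2, -0.6]
finger_gap: 0.849
gripper_force: 0.0
```

Request:
{"method": "send_rows", "body": {
  "steps": [
    [0, 0, 0, 0.04, 0, 0, 80],
    [0, 0, 0, 0.08, 0, 0, 80],
    [0, 0, 0, 0.12, 0, 0, 80],
    [0, 0, 0, 0.16, 0, 0, 80],
    [0, 0, 0, 0.2, 0, 0, 80],
    [0, 0, 0, 0.24, 0, 0, 80],
    [0, 0, 0, 0.28, 0, 0, 80],
    [0, 0, 0, 0.32, 0, 0, 80]
  ]
}}

```text
clock: 4.23
eef_pos: [0.5813, -0.1713, 0.0198]
eef_rot: [-1.811, -2.567, -0.0]
force: [-0.0, -0.5, 0.0]
finger_gap: 0.853
gripper_force: 0.0
```

Request:
{"method": "send_rows", "body": {
  "steps": [
    [0, 0, 0, 0.04, 0, 0, 80],
    [0, 0, 0, 0.08, 0, 0, 80],
    [0, 0, 0, 0.12, 0, 0, 80],
    [0, 0, 0, 0.16, 0, 0, 80],
    [0, 0, 0, 0.2, 0, 0, 80],
    [0, 0, 0, 0.24, 0, 0, 80],
    [0, 0, 0, 0.28, 0, 0, 80],
    [0, 0, 0, 0.32, 0, 0, 80]
  ]
}}

```text
clock: 4.9
eef_pos: [0.577, -0.1592, 0.0198]
eef_rot: [-1.811, -2.567, -0.0]
force: [-0.5, -0.2, 1.0]
finger_gap: 0.85
gripper_force: 0.0
```

```bash
python3 - <<'E'
from h import *
look("w3")
E
```

```text
clk 4.9 L [ 0.00030368 -0.1218309 ] [ 0.57703007 -0.1592144   0.01982889] turn [-0.    -0.001  0.009] shift [3.046 0.02  0.021]
dowel 0.71 [182.8, 222.7, 462.3, 287.8] [-0.00191649 -0.09671284] 0.0462507 (np.float32(0.13827233), np.float32(0.028757278))
```

Request:
{"method": "send_rows", "body": {
  "steps": [
    [0, 0, 0, 0.04, 0, 0, 80],
    [0, 0, 0, 0.08, 0, 0, 80],
    [0, 0, 0, 0.12, 0, 0, 80],
    [0, 0, 0, 0.16, 0, 0, 80],
    [0, 0, 0, 0.2, 0, 0, 80],
    [0, 0, 0, 0.24, 0, 0, 80],
    [0, 0, 0, 0.28, 0, 0, 80],
    [0, 0, 0, 0.32, 0, 0, 80]
  ]
}}

```text
clock: 5.67
eef_pos: [0.5728, -0.1472, 0.0199]
eef_rot: [-1.811, -2.567, -0.0]
force: [0.6, -1.2, 0.7]
finger_gap: 0.854
gripper_force: 0.0
```

Request:
{"method": "send_rows", "body": {
  "steps": [
    [0, 0, 0, 0.04, 0, 0, 80],
    [0, 0, 0, 0.08, 0, 0, 80],
    [0, 0, 0, 0.12, 0, 0, 80],
    [0, 0, 0, 0.16, 0, 0, 80],
    [0, 0, 0, 0.2, 0, 0, 80],
    [0, 0, 0, 0.24, 0, 0, 80],
    [0, 0, 0, 0.28, 0, 0, 80],
    [0, 0, 0, 0.32, 0, 0, 80]
  ]
}}

```text
clock: 6.33
eef_pos: [0.5684, -0.1351, 0.0198]
eef_rot: [-1.811, -2.567, -0.0]
force: [0.1, -0.1, 0.8]
finger_gap: 0.852
gripper_force: 0.0
```

Request:
{"method": "send_rows", "body": {
  "steps": [
    [0, 0, 0, 0.04, 0, 0, 80],
    [0, 0, 0, 0.08, 0, 0, 80],
    [0, 0, 0, 0.12, 0, 0, 80],
    [0, 0, 0, 0.16, 0, 0, 80],
    [0, 0, 0, 0.2, 0, 0, 80],
    [0, 0, 0, 0.24, 0, 0, 80],
    [0, 0, 0, 0.28, 0, 0, 80],
    [0, 0, 0, 0.32, 0, 0, 80]
  ]
}}

```text
clock: 7.0
eef_pos: [0.5641, -0.1231, 0.0198]
eef_rot: [-1.811, -2.567, -0.0]
force: [-0.1, -0.1, 0.2]
finger_gap: 0.85
gripper_force: 0.0
```

```bash
python3 - <<'E'
from h import *
look("w4")
E
```

```text
clk 7.0 L [ 0.00025821 -0.08344119] [ 0.56414856 -0.12305035  0.01982486] turn [-0.    -0.001  0.008] shift [2.086 0.02  0.021]
dowel 0.61 [179.7, 221.2, 460.9, 289.3] [-0.00361848 -0.05837828] 0.047921598 (np.float32(0.13862503), np.float32(0.029870074))
```

View pics/w4.png

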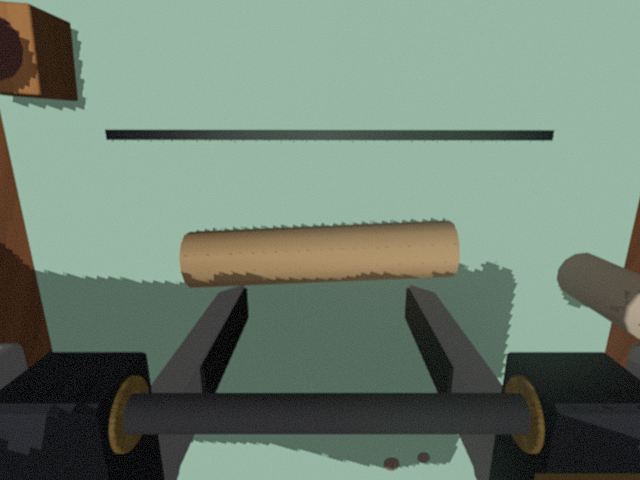

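The line shows from (106,134) to (553,134), level with the tool. The dowel lies at about (320,254), turned 0.05 rad from it, which is within tolerance. Next I'll measure the line's offset from close by.

```bash
python3 - <<'E'
from h import *
im=cv2.imread("pics/w4.png"); m=linemask(im,(100,118,560,152))
g=im.max(2); m=np.zeros(g.shape,bool); m[118:152,100:560]=g[118:152,100:560]<90
f=fit("wrist",m,.003); print(L2(f[0]),f[1]-A,f[2:])
E
```

```text
[ 0.00126956 -0.00169564] -0.001098156 (np.float32(0.22044693), np.float32(0.004372207))
```

Request:
{"method": "send_rows", "body": {
  "steps": [
    [0, 0, 0, 0.04, 0, 0, 80],
    [0, 0, 0, 0.08, 0, 0, 80],
    [0, 0, 0, 0.12, 0, 0, 80],
    [0, 0, 0, 0.16, 0, 0, 80],
    [0, 0, 0, 0.2, 0, 0, 80],
    [0, 0, 0, 0.24, 0, 0, 80],
    [0, 0, 0, 0.28, 0, 0, 80],
    [0, 0, 0, 0.32, 0, 0, 80]
  ]
}}

```text
clock: 7.77
eef_pos: [0.5598, -0.111, 0.0198]
eef_rot: [-1.811, -2.567, -0.0]
force: [1.3, -0.3, -0.1]
finger_gap: 0.846
gripper_force: 0.0
```

Request:
{"method": "send_rows", "body": {
  "steps": [
    [0, 0, 0, 0.04, 0, 0, 80],
    [0, 0, 0, 0.08, 0, 0, 80],
    [0, 0, 0, 0.12, 0, 0, 80],
    [0, 0, 0, 0.16, 0, 0, 80],
    [0, 0, 0, 0.2, 0, 0, 80],
    [0, 0, 0, 0.24, 0, 0, 80],
    [0, 0, 0, 0.28, 0, 0, 80],
    [0, 0, 0, 0.32, 0, 0, 80]
  ]
}}

```text
clock: 8.43
eef_pos: [0.5556, -0.0989, 0.0198]
eef_rot: [-1.811, -2.567, -0.0]
force: [-0.2, -1.3, -0.3]
finger_gap: 0.852
gripper_force: 0.0
```

Request:
{"method": "send_rows", "body": {
  "steps": [
    [0, 0, 0, 0.03, 0, 0, 80],
    [0, 0, 0, 0.06, 0, 0, 80],
    [0, 0, 0, 0.09, 0, 0, 80],
    [0, 0, 0, 0.12, 0, 0, 80],
    [0, 0, 0, 0.15, 0, 0, 80],
    [0, 0, 0, 0.18, 0, 0, 80],
    [0, 0, 0, 0.2, 0, 0, 80],
    [0, 0, 0, 0.22, 0, 0, 80]
  ]
}}

```text
clock: 9.1
eef_pos: [0.5527, -0.0907, 0.0198]
eef_rot: [-1.811, -2.567, -0.0]
force: [-0.1, -1.3, -0.3]
finger_gap: 0.851
gripper_force: 0.0
```

Request:
{"method": "send_rows", "body": {
  "steps": [
    [0, 0, 0, 0.02, 0, 0, 80],
    [0, 0, 0, 0.04, 0, 0, 80],
    [0, 0, 0, 0.06, 0, 0, 80],
    [0, 0, 0, 0.08, 0, 0, 80],
    [0, 0, 0, 0.1, 0, 0, 80],
    [0, 0, 0, 0.12, 0, 0, 80],
    [0, 0, 0, 0.14, 0, 0, 80],
    [0, 0, 0, 0.16, 0, 0, 80]
  ]
}}

```text
clock: 9.77
eef_pos: [0.5505, -0.0847, 0.0198]
eef_rot: [-1.811, -2.567, -0.0]
force: [-0.1, 0.0, 0.1]
finger_gap: 0.85
gripper_force: 0.0
```

```bash
python3 - <<'E'
from h import *
look("w5")
E
```

```text
clk 9.7667 L [ 0.00022865 -0.04274899] [ 0.55051201 -0.08471106  0.01982958] turn [-0.    -0.001  0.008] shift [1.069 0.02  0.021]
dowel 0.83 [175.6, 221.5, 455.2, 289.4] [-0.0058709  -0.01780302] 0.047937214 (np.float32(0.13836521), np.float32(0.030333355))
```

Request:
{"method": "send_rows", "body": {
  "steps": [
    [0, 0, 0, 0.02, 0, 0, 80],
    [0, 0, 0, 0.04, 0, 0, 80],
    [0, 0, 0, 0.06, 0, 0, 80],
    [0, 0, 0, 0.08, 0, 0, 80],
    [0, 0, 0, 0.1, 0, 0, 80],
    [0, 0, 0, 0.12, 0, 0, 80],
    [0, 0, 0, 0.14, 0, 0, 80],
    [0, 0, 0, 0.16, 0, 0, 80]
  ]
}}

```text
clock: 10.53
eef_pos: [0.5484, -0.0786, 0.0198]
eef_rot: [-1.811, -2.567, -0.0]
force: [-0.0, 0.3, 0.2]
finger_gap: 0.85
gripper_force: 0.0
```

Request:
{"method": "send_rows", "body": {
  "steps": [
    [0, 0, 0, 0.02, 0, 0, 80],
    [0, 0, 0, 0.04, 0, 0, 80],
    [0, 0, 0, 0.06, 0, 0, 80],
    [0, 0, 0, 0.08, 0, 0, 80],
    [0, 0, 0, 0.1, 0, 0, 80],
    [0, 0, 0, 0.12, 0, 0, 80],
    [0, 0, 0, 0.14, 0, 0, 80],
    [0, 0, 0, 0.15, 0, 0, 80]
  ]
}}

```text
clock: 11.2
eef_pos: [0.5463, -0.073, 0.0198]
eef_rot: [-1.811, -2.567, -0.0]
force: [-0.3, -0.4, 0.6]
finger_gap: 0.855
gripper_force: 0.0
```

Request:
{"method": "send_rows", "body": {
  "steps": [
    [0, 0, 0, 0.01, 0, 0, 80],
    [0, 0, 0, 0.02, 0, 0, 80],
    [0, 0, 0, 0.03, 0, 0, 80],
    [0, 0, 0, 0.04, 0, 0, 80],
    [0, 0, 0, 0.05, 0, 0, 80],
    [0, 0, 0, 0.06, 0, 0, 80],
    [0, 0, 0, 0.07, 0, 0, 80],
    [0, 0, 0, 0.07, 0, 0, 80]
  ]
}}

```text
clock: 11.87
eef_pos: [0.5454, -0.0704, 0.0198]
eef_rot: [-1.811, -2.567, -0.0]
force: [0.6, -0.3, -0.5]
finger_gap: 0.849
gripper_force: 0.0
```

```bash
python3 - <<'E'
from h import *
look("w6")
im=cv2.imread("pics/w6.png"); g=im.max(2)
for x0,x1 in((60,170),(470,640)):
    m=np.zeros(g.shape,bool); m[200:300,x0:x1]=g[200:300,x0:x1]<60
    if m.any(): print(x0,np.argwhere(m).mean(0),L2(fit("wrist",m,.003)[0]),m.sum())
E
```

```text
clk 11.8667 L [ 0.0002073  -0.02752311] [ 0.54539991 -0.07036902  0.01983307] turn [-0.001 -0.001  0.009] shift [0.688 0.02  0.021]
dowel 0.73 [175.6, 221.5, 454.6, 291.1] [-0.00679713 -0.00267483] 0.04772243 (np.float32(0.13888493), np.float32(0.02892043))
60 [221.39522822 101.68360996] [-0.11148887  0.00666151] 964
470 [244.74705882 501.54411765] [ 0.09366957 -0.00234802] 340
```

View pics/w6.png

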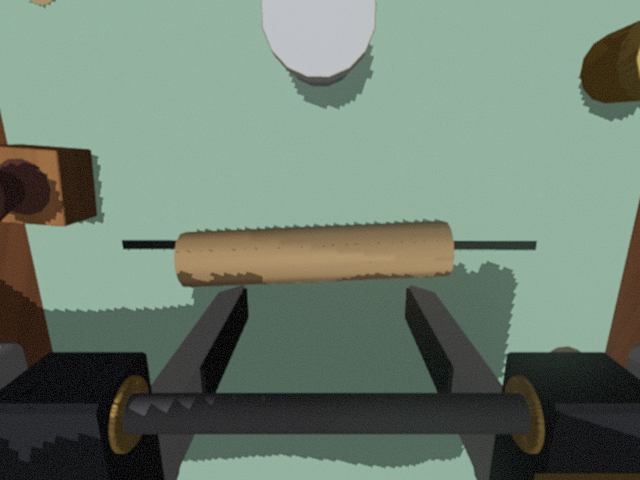

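The line sticks out at both ends, at (148,244) and (495,245), and the dowel's centre is computed within 1 mm of it. I'll back off, rise and check.

Request:
{"method": "send_rows", "body": {
  "steps": [
    [0, 0, 0, -0.1, 0, 0, 80],
    [0, 0, 0, -0.3, 0, 0, 80],
    [0, 0, 0, -0.6, 0, 0, 80],
    [0, 0, 0, -0.9, 0, -0.3, 80],
    [0, 0, 0, -1.1, 0, -0.9, 80],
    [0, 0, 0, -1.1, 0, -1.7, 80],
    [0, 0, 0, -1.1, 0, -2.5, 80],
    [0, 0, 0, -1.1, 0, -3.2, 80]
  ]
}}

```text
clock: 12.63
eef_pos: [0.5605, -0.1133, 0.1498]
eef_rot: [1.812, 2.566, 0.001]
force: [-0.2, -1.0, 0.1]
finger_gap: 0.853
gripper_force: 0.0
```

Request:
{"method": "send_rows", "body": {
  "steps": [
    [0, 0, 0, 0, 0, 0, 80],
    [0, 0, 0, 0, 0, 0, 80],
    [0, 0, 0, 0, 0, 0, 80],
    [0, 0, 0, 0, 0, 0, 80],
    [0, 0, 0, 0, 0, 0, 80],
    [0, 0, 0, 0, 0, 0, 80],
    [0, 0, 0, 0, 0, 0, 80],
    [0, 0, 0, 0, 0, 0, 80]
  ]
}}

```text
clock: 13.3
eef_pos: [0.5601, -0.1118, 0.1475]
eef_rot: [-1.811, -2.567, 0.0]
force: [0.8, 0.2, 1.3]
finger_gap: 0.855
gripper_force: 0.0
```

```bash
python3 - <<'E'
from h import *
look("w7")
im=cv2.imread("pics/w7.png"); K=env.camera_model("wrist"); a=lambda k:np.array(K[k],float)
pr=lambda x:cv2.projectPoints(np.r_[W(x,-.002),.003][None],a("rvec"),a("tvec"),a("K"),None)[0].ravel()
g=im.max(2)
for x0,x1 in((-.105,-.078),(.072,.105)):
    p,q=pr(x0),pr(x1); m=np.zeros(g.shape,bool); r=int(p[1]); s=np.s_[r-10:r+10,int(p[0]):int(q[0])]; m[s]=g[s]<80
    print(p,q,m.sum(), L2(fit("wrist",m,.003)[0]) if m.any() else "")
E
```

```text
clk 13.3 L [ 0.00018896 -0.07152616] [ 0.56009855 -0.11184454  0.14751793] turn [-0.004 -0.004  0.01 ] shift [1.787 0.023 3.214]
dowel 0.6 [233.0, 133.5, 406.1, 177.0] [-0.0057244  -0.00326581] 0.044699073 (np.float32(0.1354537), np.float32(0.029201938))
[199.26474355 151.53872523] [232.00634825 151.57468602] 118 [-0.0920577  -0.00209088]
[413.96423254 151.77453418] [454.0086382  151.81851579] 109 [ 0.087711   -0.00217089]
```

View pics/w7.png

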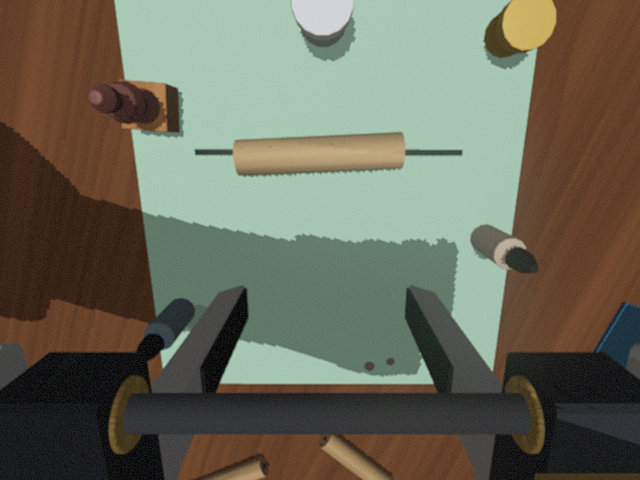

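The dowel lies over the line at (319,153), about 1 mm off centre and 0.045 rad off its direction. The line shows past both ends, nothing else has moved, and the gripper is clear. I'm handing in.

```bash
python3 -c "
from station import env
print(env.hand_in())"
```

```text
the job is handed in; nothing more can be done
None
```

The dowel was pushed about 118 mm to the line and lies still on it, about 1 mm off centre and 0.045 rad off its direction, with the line showing past both ends; I didn't check the rolling itself in the pictures, and the job is handed in with no verdict returned.

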